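# Push a row of spacers home on a feed rail and shut the gate

## Task

Four spacer blocks stand in a touching row in the channel of the feed rail. With the fingertips against the back of the orange block, and touching none of the three metal blocks, gently push the whole row along the channel until it is fully home against the blue end stop; then push the post of the yellow gate so that the gate swings fully shut across the channel behind the row. Pick up or lift nothing, and leave the loose things lying around the rail where they are.

Things in the scene. Friction and masses are not known exactly. Their poses are not given: they have to be found in the camera images.
- rail: Fixed feed rail, dark base 74 (x) x 360 (y) x 8 mm, origin at the centre of its underside on the table. Channel along y at x = 0: 42 mm wide, floor 8 mm above the table, between two aluminium guide strips 10 mm wide, tops 18 mm above the table. Open at -y; the row is pushed to +y. Home, the spacers' centres are at y = 132, 96, 60, 24 mm and the back of the orange block at y = 6 mm.
- stop_face (a point): Middle of the blue end stop's face towards the row, at (0, 150, 27) mm in the rail's frame; axes as the rail's. The stop is 42 x 30 mm, its top 48 mm above the table.
- spacer_1: Aluminium spacer block, 40 mm across the rail (x), 36 mm along it (y), 38 mm high, about 120 g, dark hole in the top. Origin: centre of its underside, 8 mm above the table as it stands in the channel; axes parallel to the rail's. The front one, nearest the end stop.
- spacer_2: Aluminium spacer block, 40 mm across the rail (x), 36 mm along it (y), 38 mm high, about 120 g, dark hole in the top. Origin: centre of its underside, 8 mm above the table as it stands in the channel; axes parallel to the rail's. Second in the row.
- spacer_3: Aluminium spacer block, 40 mm across the rail (x), 36 mm along it (y), 38 mm high, about 120 g, dark hole in the top. Origin: centre of its underside, 8 mm above the table as it stands in the channel; axes parallel to the rail's. Third in the row.
- spacer_4: Orange spacer, size, origin and axes as spacer_1: the last of the row, to be pushed at its face towards the rail's -y. Only its part 18 to 46 mm above the table stands clear of the guide strips. The row starts 50 to 110 mm short of the stop; sliding it takes about 2 to 6 N.
- gate (a joint): Angle a of the yellow gate about its upright pivot, rad: 0 = shut, across the channel along the rail's +x (firm stop); pi/2 = open, along the rail's -y beside the channel; up to 2.3 = pointing away from the channel. The arm points along (cos a, -sin a) in the rail's x, y. Starts at 1.5 to 2.1, stays where left; about 1 N at the post moves it.
- gate_pivot (a point): Pivot of the gate at (-45, -2, 26) mm in the rail's frame, beside the channel; axes as the rail's. The yellow arm is 10 mm wide, reaches 73 mm from the pivot and lies 20 to 32 mm above the table, over the guide strips. Shut, it clears the back of a row that is home by 3 mm; a row that is not home blocks it.
- gate_post (a point): The black upright post on the gate's arm, 12 mm diameter, 60 mm from the pivot, from the arm's top at 32 mm up to 62 mm above the table; the point is on its axis 47 mm above the table.
- alu_angle_0: Bystander: loose offcut of aluminium angle, 14 x 240 (y) x 13 mm, lying beyond the rail, origin at the centre of the underside.
- screwdriver_red: Bystander: screwdriver with a red handle, 28 x 169 (y) x 36 mm, origin at the centre of the underside.
- marker_blue: Bystander: blue marker pen, 13 x 120 (y) x 16 mm, origin at the centre of the underside.

How it is judged:
On the way, in this order (a step that is already met when the one before it is completed fails the run):
1. the whole row is home against the end stop while the gate is still open (y of spacer_1 in the frame of rail above 0.1295 m and y of spacer_2 in the frame of rail above 0.0935 m and y of spacer_3 in the frame of rail above 0.0575 m and y of spacer_4 in the frame of rail above 0.0215 m and value of joint gate above 0.8 rad), for 0.2 s.
2. the gate is shut behind the row (y of spacer_1 in the frame of rail above 0.1295 m and y of spacer_2 in the frame of rail above 0.0935 m and y of spacer_3 in the frame of rail above 0.0575 m and y of spacer_4 in the frame of rail above 0.0215 m and value of joint gate below 0.09 rad), for 0.2 s.
At the end, for the whole second after the job is handed in: Each spacer is within 2.5 mm of its home place along the rail (row closed up, first one against the stop), standing flat in the channel and at rest, and the gate is within 0.09 rad of shut (all of step 2 and height (world z) of each of spacer_1, spacer_2, spacer_3, spacer_4 below 0.012 m and angle between each of spacer_1, spacer_2, spacer_3, spacer_4's own z axis and vertical below 0.08 rad and linear speed of each of spacer_1, spacer_2, spacer_3, spacer_4 below 0.01 m/s); the robot touches nothing.
It fails at once if a spacer is lifted more than 10 mm or tipped over (height (world z) of any of spacer_1, spacer_2, spacer_3, spacer_4 above 0.018 m or angle between any of spacer_1, spacer_2, spacer_3, spacer_4's own z axis and vertical above 0.4 rad).
It fails at once if the robot touches one of the three metal spacers (over 1 N) (contact force between any of the fingers, the arm and spacer_1 above 1 N or contact force between any of the fingers, the arm and spacer_2 above 1 N or contact force between any of the fingers, the arm and spacer_3 above 1 N).
It fails at once if the orange spacer is rammed or squeezed with more than 90 N (contact force between the fingers and spacer_4 above 90 N).
It fails at once if a bystander (aluminium angle, screwdriver, marker) is moved more than 20 mm (distance of any of alu_angle_0, screwdriver_red, marker_blue from where it was at the start of the episode above 0.02 m).
It also fails if it takes over 48 s, if anything falls off the work surface, if the arm or the gripper's body presses on something with over 40 N, if the wrist force passes 120 N, or if a joint passes its speed limit or range.

## Robot

A 6-joint arm with a two-finger parallel gripper is mounted at the origin on a cart in front of the work surface, level with it; the furniture and walls round the work are solid. World frame = base frame: x ahead of the robot, y to its left, z up, the work surface at z = 0. Lengths are in m, angles in rad, forces in N, time in s.
With the tool pointing down it reaches from about 0.275 to 0.825 m from the base axis. Payload 5.2 kg.
Tool frame: the origin (TCP) lies midway between the tips of the shut fingers; the grasp point (between the pads) lies 19 mm behind it; z points along the fingers, y is the line along which they close (so a half turn about z gives the same grasp; the last joint's range is limited). The gripper opens to 93 mm and grips with 3 to 60 N. Pads are 15 mm wide; open, the fingers measure 128 mm over their backs; the gripper's body (75 mm by 188 mm) begins 65 mm behind the grasp point.
Start: joints at [1.03, 0.259, 1.535, -0, 1.348, -0.203], TCP at [0.182, 0.519, 0.219] pointing down, gripper open.
Joint ranges: [-3.14, 3.14], [-0.91, 2.08], [0.19, 2.58], [-1.22, 4.36], [0.22, 2.71], [-3.12, 3.12]. Speed limits (rad/s): [2.57, 2.57, 3.14, 3.14, 3.14, 3.14].

## Interface

Orientations are given as a unit quaternion [x, y, z, w].
In Python, from station import manip, order, monitor, capture, calibration gives the robot as it stands (manip), with the cameras as plain functions, the job (order) and the readings (monitor).
- The arm moves only by the tool shift_gripper, called after "Call:" by a JSON object that holds its "name" and its "arguments", one argument or row to a line. Schema: {"type":"object","properties":{"deltas":{"type":"array","items":{"type":"object","properties":{"xyz":{"type":"array","items":{"type":"number"},"minItems":3,"maxItems":3},"r":{"type":"array","items":{"type":"number"},"minItems":3,"maxItems":3}},"additionalProperties":false},"minItems":1,"maxItems":10},"finger_gap":{"type":"number"},"only":{"type":"string"},"quiet":{"type":"boolean"},"lines":{"type":"string"}},"required":["deltas"],"additionalProperties":false}. deltas is a list of rows, 1 to 10 of them, each an object with the fields xyz (a list: dx, dy, dz in units of 25 mm), r (a list: a rotation vector rx, ry, rz in units of 0.2 rad); a field left out counts as zero; each row is the pose to reach, as a shift and turn from the pose commanded when the call began, along the tool's axes at that moment; what a row does not reach only later rows make up. A row lasts 1/8 s, in which the tool goes at most 0.0625 m and 0.188 rad, less where a joint would pass 70% of its speed; a pose out of reach is approached as far as the arm can. finger_gap is the finger opening in m, set as the call begins (left out keeps the last). The fingers move at their own pace and stop on an object; the grip force is fixed at half the most. Time passes only in rows, so rows that do not move let the fingers close. The tool returns the time, the measured TCP pose, the force, the opening and the grip force at its end. only (a regular expression) keeps the lines of the reply that match it, lines (a string "A,B") keeps lines A to B, and quiet returns only ok. Input that does not fit is refused with a message, and nothing moves.
- monitor.state(): the state, without advancing time (a new reading comes with each control period).
- capture(name): name is "scene" or "top" or "wrist"; returns the picture (384x512x3 uint8, red, green, blue); there is no depth.
- calibration(name): a dict with "intrinsics" (3x3 intrinsics, pixels), "dist_coeffs" ([k1, k2, p1, p2, k3] as OpenCV has them; the pictures are not rectified), "origin" and "orientation" of the camera in the world; the wrist camera has in their place "tool_from_camera" (4x4, takes a point from camera to tool coordinates, whose origin is the TCP and whose axes are the flange's). Camera axes: x right, y up, looking along -z (the intrinsics and any distortion apply to the point x, -y, -z); pixel columns grow to the right and rows downward; lengths in m; the calibration is good to about 2 mm. A picture is of the moment at which its call begins: read the wrist's pose just before it. calibration takes no time and is no camera call.
- order.sign_off(): hands the job in; it is judged then, once.
The state is a dict: "t": time; "q": joint angles; "joint_velocities": joint speeds; "joint_efforts": joint torques, N m; "tcp_pos": TCP position; "tcp_rot": TCP orientation; "contact_force": force on the tool from outside, world axes, zero at the start; "wrist_torque": the same for the moment, N m; "width": finger opening in m; "grip_force": force on a finger pad.
Only numpy, scipy, OpenCV 4.12 (cv2) and the standard library are available. Lean on these libraries where they do the work, as an engineer would, in place of code of your own. Each camera call takes 0.05 s, during which the arm holds its last target. There are 200 camera calls.

## Working session

There is one attempt and no reset: what is moved stays moved. The work goes in short steps, Python scripts to look and compute and a tool call to move; the robot and the scene stay as the last step left them, time stands still between calls to the robot, and variables do not carry over. Pictures are saved under pics/ and viewed, at most 10 in all, crops included, and the job is handed in when it is done.

```bash
ls; mkdir -p pics
```

Run:
```python
from station import manip, order, monitor, capture, calibration
import cv2,numpy as np
for n in("top","scene"):
    im=capture(n); cv2.imwrite(f"pics/{n}0.png",im[:,:,::-1])
    print(n,calibration(n))
print(monitor.state())
```

```text
pics
station.py
top {'intrinsics': array([[413.86159111,   0.        , 255.50274245],
       [  0.        , 413.86159111, 200.02230693],
       [  0.        ,   0.        ,   1.        ]]), 'dist_coeffs': array([0.02489376, 0.        , 0.        , 0.        , 0.        ]), 'origin': array([ 0.42495225, -0.04546417,  1.48111449]), 'orientation': array([ 0.03046467, -0.03857137, -0.69806319,  0.71434721])}
scene {'intrinsics': array([[409.14745702,   0.        , 251.20869187],
       [  0.        , 409.14745702, 193.18707947],
       [  0.        ,   0.        ,   1.        ]]), 'dist_coeffs': array([-0.03315102,  0.        ,  0.        ,  0.        ,  0.        ]), 'origin': array([0.75513003, 0.80749026, 0.97523725]), 'orientation': array([0.03431599, 0.37125556, 0.92167908, 0.10723524])}
{'t': 0.1, 'q': array([ 1.03020879e+00,  2.59278397e-01,  1.53595422e+00, -1.91827927e-05,
        1.34801699e+00, -2.02822104e-01]), 'joint_velocities': array([ 0.00081599, -0.00349347, -0.00327002, -0.00174421, -0.00130373,
       -0.001207  ]), 'joint_efforts': array([ 2.07448960e-03, -4.38211548e+01, -2.84643209e+01,  7.20736524e-02,
        3.63628892e-02, -5.18791717e-05]), 'tcp_pos': array([0.18199659, 0.51849502, 0.21790419]), 'tcp_rot': array([ 1.68078911e-01,  9.85773196e-01, -7.75293525e-04, -2.92191265e-04]), 'contact_force': array([-0.89513711,  0.1420915 ,  0.62882411]), 'wrist_torque': array([-0.07158688,  0.04634339, -0.0514394 ]), 'grip_force': 0.0, 'width': 0.09322210896644978}
```

View pics/top0.png

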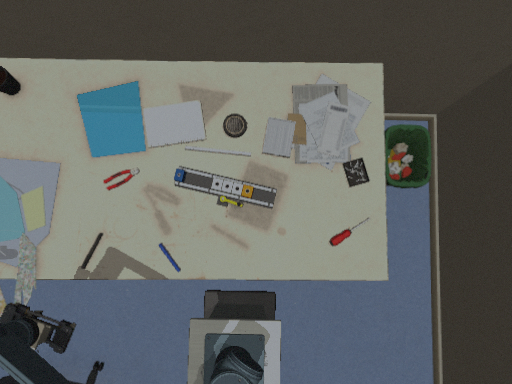

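View pics/scene0.png

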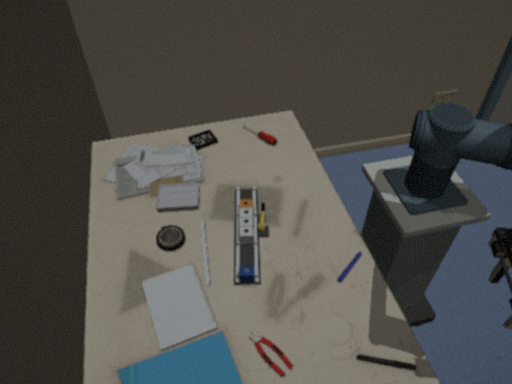

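The top view shows the rail from about (176,175) (blue stop) to (277,200), with the orange block near (247,190) and the gate near (230,202). I'll enlarge both views.

Run:
```python
import cv2,numpy as np
a=cv2.imread("pics/top0.png")[160:216,168:284]
b=cv2.imread("pics/scene0.png")[180:290,220:280]
a=cv2.resize(a,None,fx=6.8,fy=6.8,interpolation=cv2.INTER_CUBIC);b=cv2.resize(b,None,fx=5.4,fy=5.4,interpolation=cv2.INTER_CUBIC)
cv2.imwrite("pics/a.png",a);cv2.imwrite("pics/b.png",b)
print(a.shape,b.shape)
```

```text
(381, 789, 3) (594, 324, 3)
```

View pics/a.png

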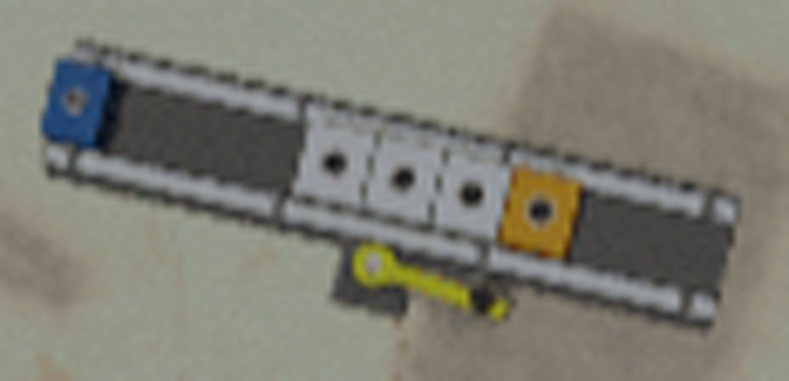

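View pics/b.png

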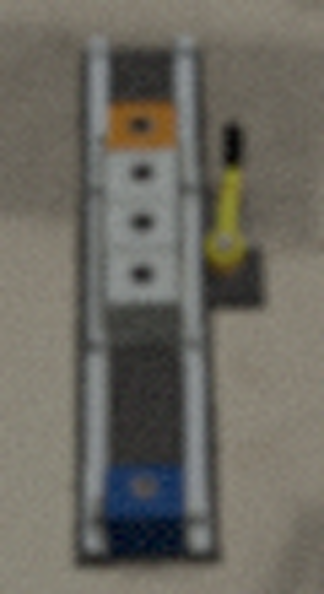

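Create h.py:
```python
import numpy as np,cv2
from scipy.spatial.transform import Rotation as R
from station import manip, order, monitor, capture, calibration
def proj(n,P):
    c=calibration(n); Rw=R.from_quat(c["orientation"]).as_matrix()
    p=(np.asarray(P)-c["origin"])@Rw*[1,-1,-1]
    return cv2.projectPoints(p,np.zeros(3),np.zeros(3),c["intrinsics"],c["dist_coeffs"])[0][:,0]
```

Run:
```python
from h import *
from scipy.optimize import least_squares
top=np.array([(75,100),(335,162),(403,179),(471,194),(540,210),(374,264),(485,300),(83,42),(48,176),(740,197),(712,328)])
sc=np.array([(144,486),(142,274),(142,222),(142,173),(142,125),(225,243),(234,128),(78,560),(218,560),(82,46),(207,46)])
T=(top+.5)/6.8-.5+[168,160]; S=(sc+.5)/5.4-.5+[220,180]
def model(v):
    x,y,w,s,a=v
    L=[(0,.165,.048)]+[(0,.132-.036*i-s,.046) for i in range(4)]+[(-.045,-.002,.034),(-.045+.06*np.cos(a),-.002-.06*np.sin(a),.062),(.037,.18,.008),(-.037,.18,.008),(.037,-.18,.008),(-.037,-.18,.008)]
    return np.array(L)@R.from_euler('z',w).as_matrix().T+[x,y,0]
def f(v,o="both"):
    P=model(v);r=[]
    if o!="scene":r.append(proj("top",P)-T)
    if o!="top":r.append(proj("scene",P)-S)
    return np.concatenate(r).ravel()
for o in("top","scene","both"):
    q=least_squares(f,[.5,0,-.2,.07,1.7],args=(o,),loss="soft_l1"); print(o,q.x.round(4)); 
print(f(q.x).reshape(2,-1,2).round(1).tolist())
np.save("rail.npy",q.x)
x,y,w,s,a=q.x;Rz=R.from_euler('z',w).as_matrix()
W=lambda p:(Rz@p+[x,y,0]).round(4)
print("orange back",W([0,.006-s,.03]),"home",W([0,.006,.03]),"pivot",W([-.045,-.002,0]),"post",W([-.045+.06*np.cos(a),-.002-.06*np.sin(a),.047]))
```

```text
top [ 0.6146  0.0472 -0.2065  0.1025  1.6969]
scene [ 0.6129  0.0501 -0.2128  0.1038  1.6798]
both [ 0.6136  0.0486 -0.2095  0.1032  1.6888]
[[[-0.0, 0.4], [-0.3, 0.4], [-0.2, 0.2], [-0.2, 0.4], [-0.3, 0.4], [-0.2, 0.2], [-0.8, 0.1], [-0.8, -0.1], [-0.8, 0.0], [0.1, 0.1], [-0.5, 0.8]], [[-0.2, 0.1], [-0.1, -0.2], [-0.2, -0.1], [-0.3, -0.2], [-0.3, -0.1], [-0.3, -0.4], [-0.2, -0.3], [-1.2, -0.4], [0.2, -1.0], [-0.2, 0.1], [-1.1, -0.4]]]
orange back [ 0.5933 -0.0464  0.03  ] home [0.6148 0.0545 0.03  ] pivot [0.5691 0.056  0.    ] post [ 0.5498 -0.0008  0.047 ]
```

Add to h.py:
```python
x0,y0,w0,s0,a0=np.load("rail.npy")
def todo(rx,ry,z,ang=0.,verbose=True):
    "tool-axes shift+rotvec to put the TCP at rail (rx,ry), height z, tool y at rail angle ang"
    s=monitor.state(); r=R.from_quat(s["tcp_rot"])
    p=R.from_euler('z',w0).apply([rx,ry,z])+[x0,y0,0]
    yw=w0+ang; Y=np.array([np.cos(yw),np.sin(yw),0]);Z=np.array([0,0,-1.])
    t=R.from_matrix(np.c_[np.cross(Y,Z),Y,Z])
    d=r.inv().apply(p-s["tcp_pos"]); rv=(r.inv()*t).as_rotvec()
    print(d.round(4),rv.round(4))
def rail():
    s=monitor.state(); i=R.from_euler('z',-w0)
    print("rail",i.apply(s["tcp_pos"]-[x0,y0,0]).round(4),"F",i.apply(s["contact_force"]).round(1),"q",s["q"].round(2))
```

```bash
python3 -c "
from h import *
todo(0,-.135,.14)"
```

```text
[-0.5802 -0.4341  0.0784] [-1.6000e-03  9.0000e-04  1.4425e+00]
```

Units first: shifts go in units of 25 mm and turns go in units of 0.2 rad. So -0.47 m is -18.8, -0.425 m is -17, 1.44 rad is 7.2.

Call:
{"name": "shift_gripper", "arguments": {
  "deltas": [
    {"xyz": [-2, -1.48, 0], "r": [0, 0, 0.7]},
    {"xyz": [-4, -3, 0], "r": [0, 0, 1.4]},
    {"xyz": [-5.8, -4.4, 0.4], "r": [0, 0, 2.1]},
    {"xyz": [-7.6, -5.8, 0.8], "r": [0, 0, 2.8]},
    {"xyz": [-9.6, -7.2, 1.2], "r": [0, 0, 3.5]},
    {"xyz": [-11.4, -8.6, 1.6], "r": [0, 0, 4.2]},
    {"xyz": [-13.4, -10, 2], "r": [0, 0, 4.9]},
    {"xyz": [-15.2, -11.4, 2.4], "r": [0, 0, 5.6]},
    {"xyz": [-17, -12.8, 2.8], "r": [0, 0, 6.4]},
    {"xyz": [-18.8, -14.08, 3.12], "r": [0, 0, 7.2]}
  ],
  "finger_gap": 0
}}

```text
t: 1.35
tcp_pos: [0.5095, 0.0292, 0.14]
tcp_rot: [0.778, 0.628, -0.0, -0.0]
contact_force: [0.9, 0.6, -1.0]
width: 0.0012
grip_force: 0.0
```

```bash
python3 -c "
from h import *
todo(0,-.135,.10);rail()"
```

```text
[-0.0941  0.0981  0.0399] [-0.0007 -0.0001 -0.0034]
rail [-0.0978 -0.0406  0.14  ] F [ 0.7  0.7 -1. ] q [-0.16  0.26  1.74  0.    1.14  0.05]
```

Call:
{"name": "shift_gripper", "arguments": {
  "deltas": [
    {"xyz": [-1.28, 1.32, 0]},
    {"xyz": [-2.56, 2.64, 0]},
    {"xyz": [-3.76, 3.92, 0]},
    {"xyz": [-3.76, 3.92, 1.6]},
    {"xyz": [-3.76, 3.92, 1.6]},
    {"xyz": [-3.76, 3.92, 1.6]}
  ]
}}

```text
t: 2.1
tcp_pos: [0.5855, -0.0807, 0.1012]
tcp_rot: [0.776, 0.63, -0.0, -0.0]
contact_force: [0.4, 0.8, -0.0]
width: 0.0006
grip_force: 0.0
```

Run:
```python
from h import *
rail(); todo(0,-.135,.024)
for n in("top","wrist"):
    im=capture(n)[:,:,::-1]; cv2.imwrite(f"pics/{n}1.png",im)
```

```text
rail [-0.0005 -0.1323  0.1012] F [ 0.2  0.9 -0. ] q [-0.33  0.43  1.59  0.    1.12 -0.12]
[-0.0027  0.0005  0.0772] [-0.0004 -0.0001  0.0029]
```

View pics/wrist1.png

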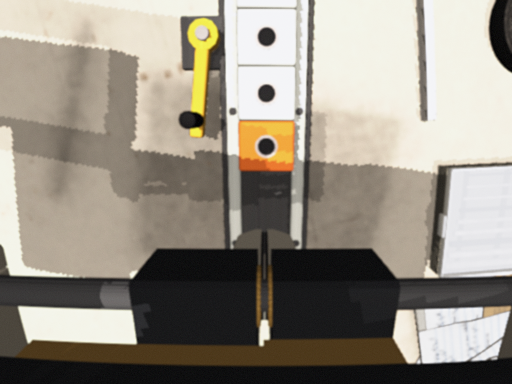

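Run:
```python
from h import *
c=calibration("wrist");M=np.linalg.inv(c["tool_from_camera"]);print(c["intrinsics"][0,0],M.round(3).tolist())
for z in(0,-.03,-.065,-.084):
    P=np.array([(sx*.0075,sy*.0175,z) for sx in(1,-1) for sy in(-1,1)])
    p=(P@M[:3,:3].T+M[:3,3])*[1,-1,-1]
    print(z,cv2.projectPoints(p,np.zeros(3),np.zeros(3),c["intrinsics"],c["dist_coeffs"])[0][:,0].round().tolist())
s=monitor.state();r=R.from_quat(s["tcp_rot"])
P=np.array([R.from_euler('z',w0).apply([0,.024-s0+dy,.046])+[x0,y0,0] for dy in(0,-.018)])
p=(r.inv().apply(P-s["tcp_pos"])@M[:3,:3].T+M[:3,3])*[1,-1,-1]
print(cv2.projectPoints(p,np.zeros(3),np.zeros(3),c["intrinsics"],c["dist_coeffs"])[0][:,0])
```

```text
309.5493875498109 [[0.002, 1.0, -0.001, -0.0], [0.968, -0.001, 0.25, -0.025], [0.25, -0.001, -0.968, -0.178], [0.0, 0.0, 0.0, 1.0]]
0 [[233.0, 231.0], [294.0, 231.0], [234.0, 255.0], [294.0, 255.0]]
-0.03 [[227.0, 253.0], [300.0, 253.0], [228.0, 281.0], [299.0, 281.0]]
-0.065 [[216.0, 292.0], [311.0, 292.0], [218.0, 326.0], [309.0, 326.0]]
-0.084 [[207.0, 324.0], [320.0, 324.0], [210.0, 363.0], [317.0, 363.0]]
[[263.57054743 143.22678784]
 [263.45579779 168.36531948]]
```

Scaled: 0.077 m is 3.08, 0.06 m is 2.4.

Call:
{"name": "shift_gripper", "arguments": {
  "deltas": [
    {"xyz": [-0.12, 0.04, 1.2]},
    {"xyz": [-0.12, 0.04, 2.4]},
    {"xyz": [-0.12, 0.04, 3.08]},
    {"xyz": [-0.12, 0.04, 3.08]},
    {"xyz": [-0.12, 0.04, 3.08]}
  ]
}}

```text
t: 2.82
tcp_pos: [0.587, -0.0844, 0.0249]
tcp_rot: [0.776, 0.63, 0.001, 0.001]
contact_force: [0.3, 0.7, -0.3]
width: 0.0001
grip_force: 0.0
```

```bash
python3 -c "
from h import *
rail();todo(.001,-.107,.024)"
```

```text
rail [ 0.0016 -0.1356  0.0249] F [ 0.1  0.8 -0.3] q [-0.33  0.52  1.66  0.    0.96 -0.12]
[ 0.0286 -0.0006  0.0009] [0.0021 0.0002 0.0027]
```

Call:
{"name": "shift_gripper", "arguments": {
  "deltas": [
    {"xyz": [0.2, 0, 0]},
    {"xyz": [0.4, 0, 0]},
    {"xyz": [0.6, 0, 0]},
    {"xyz": [0.72, 0, 0]},
    {"xyz": [0.84, 0, 0]},
    {"xyz": [0.96, 0, 0]},
    {"xyz": [1.08, 0, 0]},
    {"xyz": [1.2, 0, 0]},
    {"xyz": [1.36, 0, 0]},
    {"xyz": [1.52, 0, 0]}
  ]
}}

```text
t: 4.08
tcp_pos: [0.5938, -0.0471, 0.0236]
tcp_rot: [0.776, 0.63, -0.0, 0.0]
contact_force: [-0.8, -3.3, -0.2]
width: 0.0007
grip_force: 1.6
```

```bash
python3 -c "
from h import *
rail()"
```

```text
rail [ 0.0006 -0.0978  0.0236] F [-0.1 -3.4 -0.2] q [-0.27  0.53  1.65 -0.    0.96 -0.06]
```

Scaled: 0.075 m is 3, 0.068 m is 2.72.

Call:
{"name": "shift_gripper", "arguments": {
  "deltas": [
    {"xyz": [0.28, 0, 0]},
    {"xyz": [0.56, 0, 0]},
    {"xyz": [0.84, 0, 0]},
    {"xyz": [1.12, 0, 0]},
    {"xyz": [1.44, 0, 0]},
    {"xyz": [1.76, 0, 0]},
    {"xyz": [2.08, 0, 0]},
    {"xyz": [2.4, 0, 0]},
    {"xyz": [2.72, 0, 0]},
    {"xyz": [3, 0, 0]}
  ]
}}

```text
t: 5.32
tcp_pos: [0.6093, 0.0269, 0.0236]
tcp_rot: [0.776, 0.63, -0.0, -0.0]
contact_force: [-1.1, -3.2, 0.3]
width: 0.0007
grip_force: 1.6
```

```bash
python3 -c "
from h import *
rail()"
```

```text
rail [ 0.0003 -0.0221  0.0236] F [-0.4 -3.3  0.3] q [-0.14  0.55  1.61  0.    0.98  0.07]
```

Call:
{"name": "shift_gripper", "arguments": {
  "deltas": [
    {"xyz": [0.12, 0, 0]},
    {"xyz": [0.2, 0, 0]},
    {"xyz": [0.28, 0, 0]},
    {"xyz": [0.36, 0, 0]},
    {"xyz": [0.44, 0, 0]},
    {"xyz": [0.52, 0, 0]}
  ]
}}

```text
t: 6.08
tcp_pos: [0.6119, 0.0392, 0.0236]
tcp_rot: [0.776, 0.63, -0.0, -0.0]
contact_force: [-0.3, -2.8, -0.5]
width: 0.0005
grip_force: 1.5
```

```bash
python3 -c "
from h import *
rail()"
```

```text
rail [ 0.0004 -0.0096  0.0236] F [ 0.3 -2.8 -0.5] q [-0.12  0.55  1.6   0.    0.99  0.09]
```

Now 1 mm per row until the force rises.

Scaled: 0.005 m is 0.2, 0.004 m is 0.16.

Call:
{"name": "shift_gripper", "arguments": {
  "deltas": [
    {"xyz": [0.04, 0, 0]},
    {"xyz": [0.08, 0, 0]},
    {"xyz": [0.12, 0, 0]},
    {"xyz": [0.16, 0, 0]},
    {"xyz": [0.2, 0, 0]}
  ]
}}

```text
t: 6.7
tcp_pos: [0.6129, 0.044, 0.0236]
tcp_rot: [0.776, 0.63, -0.0, -0.0]
contact_force: [-0.6, -2.6, -1.2]
width: 0.0007
grip_force: 1.4
```

```bash
python3 -c "
from h import *
rail()"
```

```text
rail [ 0.0003 -0.0046  0.0236] F [-0.1 -2.7 -1.2] q [-0.11  0.56  1.6   0.    0.99  0.1 ]
```

Call:
{"name": "shift_gripper", "arguments": {
  "deltas": [
    {"xyz": [0.04, 0, 0]},
    {"xyz": [0.08, 0, 0]},
    {"xyz": [0.08, 0, 0]}
  ]
}}

```text
t: 7.08
tcp_pos: [0.613, 0.0447, 0.0237]
tcp_rot: [0.776, 0.63, -0.001, 0.0]
contact_force: [-1.6, -7.5, 0.5]
width: 0.0004
grip_force: 3.9
```

```bash
python3 -c "
from h import *
rail()"
```

```text
rail [ 0.0003 -0.004   0.0237] F [-0.  -7.7  0.5] q [-0.11  0.56  1.6  -0.    0.99  0.1 ]
```

Call:
{"name": "shift_gripper", "arguments": {
  "deltas": [
    {"xyz": [0.04, 0, 0]},
    {"xyz": [0.08, 0, 0]},
    {"xyz": [0.12, 0, 0]},
    {"xyz": [0.12, 0, 0]}
  ]
}}

```text
t: 7.58
tcp_pos: [0.6131, 0.0447, 0.0237]
tcp_rot: [0.776, 0.63, -0.003, 0.002]
contact_force: [-5.5, -17.2, 1.4]
width: 0.0006
grip_force: 9.0
```

```bash
python3 -c "
from h import *
rail()
im=capture('wrist')[:,:,::-1]; cv2.imwrite('pics/w2.png',im)"
```

```text
rail [ 0.0003 -0.0039  0.0237] F [ -1.8 -18.    1.4] q [-0.1   0.56  1.59 -0.01  0.99  0.11]
```

View pics/w2.png

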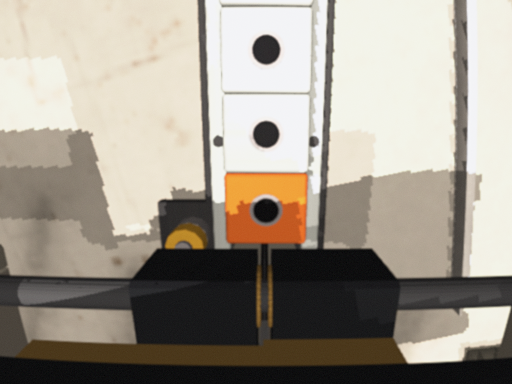

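Scaled: -0.04 m is -1.6, -0.09 m is -3.6.

Call:
{"name": "shift_gripper", "arguments": {
  "deltas": [
    {"xyz": [-0.2, 0, 0]},
    {"xyz": [-0.8, 0, 0]},
    {"xyz": [-1.4, 0, 0]},
    {"xyz": [-1.4, 0, -1.6]},
    {"xyz": [-1.4, 0, -3.6]},
    {"xyz": [-1.4, 0, -3.6]}
  ]
}}

```text
t: 8.38
tcp_pos: [0.6099, 0.0137, 0.1183]
tcp_rot: [0.776, 0.63, 0.003, 0.003]
contact_force: [0.8, 0.6, 0.1]
width: 0.0004
grip_force: 0.0
```

```bash
python3 -c "
from h import *
rail();todo(-.08,-.058,.12,-a0)"
```

```text
rail [ 0.0037 -0.035   0.1183] F [0.7 0.7 0.1] q [-0.16  0.44  1.53  0.    1.16  0.05]
[-0.0228 -0.0837 -0.0024] [ 0.0063 -0.0084  1.6909]
```

Call:
{"name": "shift_gripper", "arguments": {
  "deltas": [
    {"xyz": [-0.12, -0.4, 0], "r": [0, 0, 0.9]},
    {"xyz": [-0.24, -0.8, 0], "r": [0, 0, 1.8]},
    {"xyz": [-0.36, -1.2, 0], "r": [0, 0, 2.7]},
    {"xyz": [-0.48, -1.6, 0], "r": [0, 0, 3.6]},
    {"xyz": [-0.6, -2, 0], "r": [0, 0, 4.5]},
    {"xyz": [-0.72, -2.4, 0], "r": [0, 0, 5.4]},
    {"xyz": [-0.8, -2.8, 0], "r": [0, 0, 6.3]},
    {"xyz": [-0.88, -3.36, 0], "r": [0, 0, 7.2]},
    {"xyz": [-0.88, -3.36, 0], "r": [0, 0, 8.1]},
    {"xyz": [-0.88, -3.36, 0], "r": [0, 0, 8.45]}
  ]
}}

```text
t: 9.62
tcp_pos: [0.5191, 0.0102, 0.1127]
tcp_rot: [0.986, -0.164, -0.001, -0.0]
contact_force: [-0.3, -0.1, -0.8]
width: 0.0003
grip_force: 0.0
```

```bash
python3 -c "
from h import *
rail();todo(-.08,-.058,.040,-a0)
im=capture('wrist')[:,:,::-1]; cv2.imwrite('pics/w3.png',im)"
```

```text
rail [-0.0844 -0.0572  0.1127] F [-0.2 -0.2 -0.8] q [-0.2   0.3   1.75  0.    1.09  1.71]
[0.0046 0.0002 0.0727] [-0.      0.0016 -0.0025]
```

View pics/w3.png

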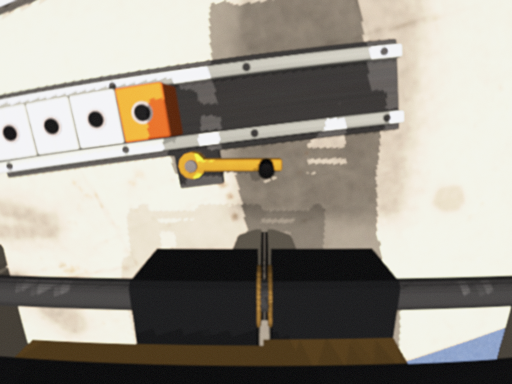

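Scaled: 0.073 m is 2.92, 0.04 m is 1.6.

Call:
{"name": "shift_gripper", "arguments": {
  "deltas": [
    {"xyz": [0.16, 0, 1.6]},
    {"xyz": [0.16, 0, 2.92]},
    {"xyz": [0.16, 0, 2.92]},
    {"xyz": [0.16, 0, 2.92]}
  ]
}}

```text
t: 10.18
tcp_pos: [0.5242, 0.0089, 0.0412]
tcp_rot: [0.987, -0.162, 0.0, -0.0]
contact_force: [-0.2, -0.8, -0.2]
width: 0.0004
grip_force: 0.0
```

```bash
cat >> h.py <<'E'
def gate(aa,d):
    for a in aa: todo(-.045+.06*np.cos(a)-d*np.sin(a),-.002-.06*np.sin(a)-d*np.cos(a),.040,-a)
E
python3 -c "
from h import *
rail();gate(np.arange(1.69,.8,-.12),.016)"
```

```text
rail [-0.0792 -0.0575  0.0412] F [-0.  -0.8 -0.2] q [-0.2   0.4   1.82  0.    0.92  1.7 ]
[0.0113 0.0009 0.0012] [-0.0001 -0.0004  0.0028]
[0.0186 0.0024 0.0012] [-1.000e-04 -4.000e-04 -1.172e-01]
[0.0261 0.003  0.0012] [-1.000e-04 -4.000e-04 -2.372e-01]
[0.0335 0.0028 0.0012] [-1.000e-04 -4.000e-04 -3.572e-01]
[0.0408 0.0016 0.0012] [-0.000e+00 -4.000e-04 -4.772e-01]
[ 0.048  -0.0004  0.0012] [-0.000e+00 -4.000e-04 -5.972e-01]
[ 0.0549 -0.0033  0.0012] [ 0.000e+00 -4.000e-04 -7.172e-01]
[ 0.0614 -0.007   0.0012] [ 0.000e+00 -4.000e-04 -8.372e-01]
```

Scaled: 0.061 m is 2.44, 0.055 m is 2.2, -0.84 rad is -4.2.

Call:
{"name": "shift_gripper", "arguments": {
  "deltas": [
    {"xyz": [0.24, 0.04, 0]},
    {"xyz": [0.44, 0.04, 0]},
    {"xyz": [0.76, 0.08, 0], "r": [0, 0, -0.6]},
    {"xyz": [1.04, 0.12, 0], "r": [0, 0, -1.2]},
    {"xyz": [1.36, 0.12, 0], "r": [0, 0, -1.8]},
    {"xyz": [1.64, 0.08, 0], "r": [0, 0, -2.4]},
    {"xyz": [1.92, 0, 0], "r": [0, 0, -3]},
    {"xyz": [2.2, -0.12, 0], "r": [0, 0, -3.6]},
    {"xyz": [2.44, -0.28, 0], "r": [0, 0, -4.2]}
  ]
}}

```text
t: 11.3
tcp_pos: [0.5847, -0.0044, 0.0413]
tcp_rot: [0.967, 0.256, 0.0, 0.001]
contact_force: [-1.1, -0.7, -0.0]
width: 0.0001
grip_force: 0.5
```

```bash
python3 -c "
from h import *
rail();gate(np.arange(.73,-.07,-.12),.016)"
```

```text
rail [-0.0172 -0.0579  0.0413] F [-0.9 -0.9 -0. ] q [-0.2   0.49  1.66 -0.    0.99  0.86]
[0.0073 0.0011 0.0013] [ 0.0012 -0.0005 -0.1136]
[0.0147 0.0018 0.0013] [ 0.0013 -0.0004 -0.2336]
[0.0221 0.0016 0.0013] [ 1.300e-03 -3.000e-04 -3.536e-01]
[0.0295 0.0004 0.0013] [ 1.300e-03 -2.000e-04 -4.736e-01]
[ 0.0367 -0.0016  0.0013] [ 1.300e-03 -2.000e-04 -5.936e-01]
[ 0.0435 -0.0044  0.0013] [ 1.300e-03 -1.000e-04 -7.136e-01]
[ 0.05   -0.0081  0.0013] [ 0.0014 -0.     -0.8336]
```

Scaled: 0.05 m is 2, 0.044 m is 1.76, -0.83 rad is -4.15.

Call:
{"name": "shift_gripper", "arguments": {
  "deltas": [
    {"xyz": [0.28, 0.04, 0], "r": [0, 0, -0.55]},
    {"xyz": [0.6, 0.08, 0], "r": [0, 0, -1.15]},
    {"xyz": [0.88, 0.08, 0], "r": [0, 0, -1.75]},
    {"xyz": [1.2, 0, 0], "r": [0, 0, -2.35]},
    {"xyz": [1.48, -0.08, 0], "r": [0, 0, -2.95]},
    {"xyz": [1.76, -0.16, 0], "r": [0, 0, -3.55]},
    {"xyz": [2, -0.32, 0], "r": [0, 0, -4.15]},
    {"xyz": [2, -0.32, 0], "r": [0, 0, -4.15]}
  ]
}}

```text
t: 12.3
tcp_pos: [0.6242, 0.0278, 0.0412]
tcp_rot: [0.783, 0.622, 0.0, 0.0]
contact_force: [0.1, -0.0, -0.9]
width: 0.0007
grip_force: 0.0
```

```bash
python3 -c "
from h import *
rail();todo(.015,-.015,.04)"
```

```text
rail [ 0.0148 -0.0182  0.0412] F [ 0.1  0.  -0.9] q [-0.13  0.55  1.56 -0.    1.03  0.09]
[0.0032 0.0002 0.0012] [ 0.0012 -0.0001 -0.018 ]
```

Nearly shut; I'll creep on until the force rises at the gate's stop.

Scaled: 0.004 m is 0.16, 0.003 m is 0.12, -0.02 rad is -0.1.

Call:
{"name": "shift_gripper", "arguments": {
  "deltas": [
    {"xyz": [0.04, 0, 0], "r": [0, 0, -0.1]},
    {"xyz": [0.08, 0, 0], "r": [0, 0, -0.1]},
    {"xyz": [0.12, 0, 0], "r": [0, 0, -0.1]},
    {"xyz": [0.16, 0, 0], "r": [0, 0, -0.1]},
    {"xyz": [0.16, 0, 0], "r": [0, 0, -0.1]}
  ]
}}

```text
t: 12.92
tcp_pos: [0.6242, 0.0286, 0.041]
tcp_rot: [0.777, 0.63, -0.001, 0.001]
contact_force: [-2.1, -10.5, 2.6]
width: 0.0009
grip_force: 5.3
```

```bash
python3 -c "
from h import *
rail()"
```

```text
rail [ 0.0146 -0.0174  0.041 ] F [  0.2 -10.7   2.6] q [-0.13  0.55  1.56 -0.    1.03  0.08]
```

Call:
{"name": "shift_gripper", "arguments": {
  "deltas": [
    {"xyz": [0.04, 0, 0]},
    {"xyz": [-0.4, 0, 0]},
    {"xyz": [-1.2, 0, 0]},
    {"xyz": [-2, 0, 0]},
    {"xyz": [-2, 0, -2]},
    {"xyz": [-2, 0, -4]},
    {"xyz": [-2, 0, -4]},
    {"xyz": [-2, 0, -4]}
  ]
}}

```text
t: 13.92
tcp_pos: [0.6134, -0.0179, 0.1401]
tcp_rot: [0.777, 0.63, -0.0, -0.0]
contact_force: [1.0, 0.1, -0.3]
width: 0.0004
grip_force: 0.0
```

```bash
python3 -c "
from h import *
rail()
im=capture('wrist')[:,:,::-1]; cv2.imwrite('pics/w4.png',im)"
```

```text
rail [ 0.0137 -0.0651  0.1401] F [ 0.9  0.3 -0.3] q [-0.21  0.43  1.48  0.    1.23 -0.  ]
```

View pics/w4.png

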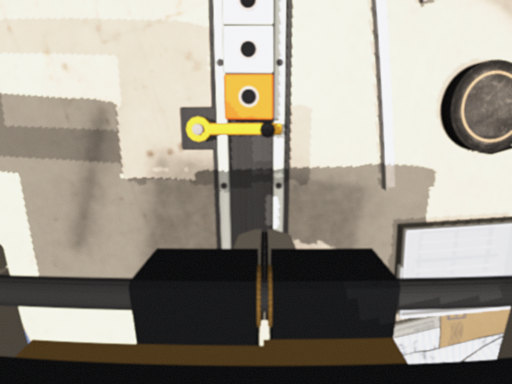

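The gate runs straight across from (198,129) to (278,128), shut right behind the orange block at (249,97). The row is closed up and the robot is clear.

```bash
python3 -c "
from station import manip, order, monitor, capture, calibration
print(order.sign_off())"
```

```text
the job is handed in; nothing more can be done
None
```

The row is home against the blue end stop (about 18 N on the fingers with no further movement) and the gate is shut behind it (about 11 N at its stop); the arm is clear of everything, and I handed the job in at about 14 s, with no verdict returned.

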